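# Vent the oil extractor and take off its push-and-turn cap

## Task

The mower's oil extractor is still under pressure: first turn the selector on its valve block so that it clicks in at the green vent mark and leave it there. Only then push the red safety cap on the canister down, twist it counterclockwise while it is down until it comes free, and lift it straight up. Finish still gripping the cap, held still and level about 5 cm straight above the neck, without disturbing the tray parts and tools lying around.

Things in the scene. Friction and masses are not known exactly. Their poses are not given: they have to be found in the camera images.
- extractor: Fixed oil extractor: base plate 110 x 290 x 10 mm with a grey canister (88 mm across, shoulder 62 mm across at 117 mm height, neck above) and, 170 mm along the body's own -y, an aluminium valve block 84 x 84 mm, top 48 mm above the table. Origin: on the canister's vertical axis at table height, z up. Position and yaw (up to 0.35 rad) vary. A gauge looks out of the block's -x side.
- neck_top (a point): Top of the canister's neck, on its axis, 140 mm above the table; axes as the extractor's. A spring plug (18 mm across) stands 15 mm out of it and carries the inside of the cap.
- vent_mark (a point): Green dot (10 mm across) on top of the valve block: the vent position, 34 mm from the selector's axis. Beside it, 0.6 rad apart round the dial, are two white dots (clockwise of it, as seen from above) and a red dot (counterclockwise of it).
- selector_grip (a point): Selector knob on the valve block: black disc 46 mm across, 6.5 mm high, and on it an upright grip bar 42 mm long, 12 mm thick, 34 mm tall, with a white line on its top at the pointing end. This point: on the knob's vertical axis, 78 mm above the table, 10.5 mm below the bar's top, 23.5 mm above the disc. x axis along the bar, the way the knob points; z up.
- selector (a joint): Turn of the selector (rad), growing counterclockwise seen from above. Spring detents at 0 (first white dot), 0.6 (second white dot), 1.2 (green, vent) and 1.8 (red); stops at -0.1 and 1.9. It starts at one of the white dots. It takes about 0.1 N m over each click and pulls itself into the nearest detent when let go.
- cap: Loose red safety cap, 52 mm across, 34 mm high, about 45 g, seated on the neck. Origin: centre of its underside, 127 mm above the table when seated; z up; x axis along the white line on its top (along the extractor's x when locked). Held by three inner lugs; turned while not pressed down it jams against teeth.
- cap_top (a point): Centre of the cap's top face, 161 mm above the table when seated (21 mm above neck_top). The cap must be 4 to 9 mm down (6 is good) before it can turn, and turns only counterclockwise seen from above. Turned by 0.75 to 1.3 rad (best 1.05) its lugs are free and it can be lifted off; at about 1.4 rad there is a stop.
- plug (a joint): How far the spring plug under the cap is pressed down (m): 0 with the cap seated, 0.009 at the bottom, -0.002 with the cap off. It pushes the cap up with 5 N when seated and 0.8 N more per mm (12 N at the bottom).
- tray: Fixed steel parts tray, 260 x 220 mm, 30 mm high, to the robot's left, with a swinging aluminium gate on its robot side; nothing to do here. Origin: centre of its underside.
- piston: Loose aluminium piston, 64 mm across, 52 mm tall, standing in the tray. Origin: centre of its underside. Leave alone.
- conrod: Loose dark steel connecting rod, 140 mm long, 14 mm high, lying in the tray. Origin: underside, near its middle. Leave alone.
- pushrod_a: Loose steel pushrod, 180 mm long, 10 mm thick, lying in the tray. Origin: middle of its underside. Leave alone.
- pushrod_b: Loose steel pushrod like the other, lying on the cart to the robot's right. Leave alone.
- dipstick: Loose black dipstick with a yellow cap 28 mm across, 190 mm long, lying on the cart to the robot's right. Origin: on the table under it. Leave alone.
- wrench: Loose wrench, 180 mm long, lying on the cart to the robot's right. Leave alone.
Not all that is in view belongs to the job. What is meant by the cap is not brown, and is the larger of those in its own colour.

How it is judged:
By the outcome, as a careful person would: the job done as asked, in the order asked, and still so for the second after the job is handed in, while the arm keeps its last pose, push and grip.
It also fails if it takes over 51 s, if anything falls off the work surface, if the arm or the gripper's body presses on something with over 40 N, if the wrist force passes 120 N, or if a joint passes its speed limit or range.

## Robot

A 7-joint arm with a two-finger parallel gripper is mounted at the origin on the work surface. World frame = base frame: x ahead of the robot, y to its left, z up, the work surface at z = 0. Lengths are in mm, angles in degrees, forces in N, time in s.
With the tool pointing down it reaches from about 425 to 975 mm from the base axis. Payload 16.7 kg.
Tool frame: the origin (TCP) lies between the finger pads; the fingertips stand 17 mm ahead of it and the grasp point (between the pads) lies 2 mm behind it; z points along the fingers, y is the direction in which the jaws open and shut (so a half turn about z gives the same grasp; the last joint's range is limited). The gripper opens to 85 mm and grips with 20 to 120 N. Pads are 22 mm wide; open, the fingers measure 114 mm over their backs; the gripper's body (76 mm by 85 mm) begins 54 mm behind the grasp point. The pads swing forward as they close: fully open they stand 13 mm farther back than shut.
Start: joints at [62.71, 24.414, 4.234, 92.017, -1.954, 63.644, -3.845], TCP at [216.652, -639.248, 227.202] pointing down, gripper open.
Joint ranges: [-163.25, 163.25], [-28.42, 122.38], [-70.27, 78.77], [12.13, 141.07], [-58.53, 238.53], [9.26, 117.41], [-156.51, 156.51]. Speed limits (degrees/s): [108.29, 108.29, 136.94, 136.94, 172.46, 172.46, 172.46].

## Interface

Orientations are given as [roll, pitch, yaw] about the fixed x, y, z axes, in that order (R = Rz(yaw) Ry(pitch) Rx(roll)).
In Python, from rig import arm, eyes, order gives the robot as it stands.
- The arm moves only by the shell command python3 -m crank 'ROWS'. ROWS is text: rows parted by semicolons, each of 5 numbers parted by spaces: the shift along the tool's x, y, z each as a share of 100 mm, from -1 to 1, then the turn about the tool's z as a share of 0.1 rad, from -1 to 1, then the closure, from 0 (fully open) to 1 (shut). A call has 1 to 5 rows; each row shifts and turns the commanded pose from where the row before left it, along the tool's axes as they then stand; what a row does not reach is not made up. A row lasts 1/12 s, in which the tool goes at most 41.7 mm and 7.16 degrees, less where a joint would pass 70% of its speed; a pose out of reach is approached as far as the arm can. A call with a number of a shift or a turn outside -1 to 1 is refused whole. A call with a gripper value outside its range is refused whole. The fingers move at their own pace and stop on an object; the grip force is fixed at half the most. Time passes only in rows, so rows that do not move let the fingers close. It gives the time, the measured TCP pose, the force and the opening at its end, in the units of the state.
- arm.get_obs(): the state, without advancing time (a new reading comes with each control period).
- eyes.snapshot(name): name is "scene" or "top"; returns the picture (480x640x3 uint8, red, green, blue); there is no depth.
- eyes.camera_params(name): a dict with "camera_matrix" (3x3 intrinsics, pixels), "rvec" (rotation vector, rad) and "tvec" (3), from world to camera coordinates, as OpenCV has them. Camera axes: x right, y down, z forward; pixel columns grow to the right and rows downward; lengths in mm; the calibration is good to about 2 mm. A picture is of the moment at which its call begins. camera_params takes no time and is no camera call.
- order.hand_in(): hands the job in, once; it reports no verdict.
The state is a dict: "time_s": time; "joints": joint angles; "dq": joint speeds; "tau": joint torques, N m; "tcp_pos": TCP position; "orientation": TCP orientation; "ft_force": force on the tool from outside, world axes, zero at the start; "ft_torque": the same for the moment, N m; "opening": opening from 0.0 (shut) to 1.0 (fully open).
Only numpy, scipy, OpenCV 4.12 (cv2) and the standard library are available. Lean on these libraries where they do the work, as an engineer would, in place of code of your own. Each camera call takes 0.05 s, during which the arm holds its last target.

## Working session

There is one attempt and no reset: what is moved stays moved. The work goes in short steps, Python scripts to look and compute and a shell command to move; the robot and the scene stay as the last step left them, time stands still between calls to the robot, and variables do not carry over. Pictures are saved under pics/ and viewed, and the job is handed in when it is done.

```bash
ls; mkdir -p pics; python3 - <<'E'
from rig import arm, eyes, order
import cv2,json
for n in("scene","top"):
    im=eyes.snapshot(n); cv2.imwrite(f"pics/{n}0.png",im[:,:,::-1]); print(n,eyes.camera_params(n))
print(arm.get_obs())
E
```

```text
pics
scene {'camera_matrix': array([[596.80071331,   0.        , 324.69371229],
       [  0.        , 596.80071331, 249.08017606],
       [  0.        ,   0.        ,   1.        ]]), 'rvec': array([ 1.43038193,  2.16177589, -0.88500098]), 'tvec': array([ 190.68816077, -278.67386509, 1845.92003397])}
top {'camera_matrix': array([[457.81326432,   0.        , 324.7410503 ],
       [  0.        , 457.81326432, 240.50755588],
       [  0.        ,   0.        ,   1.        ]]), 'rvec': array([ 2.15549106, -2.18182728,  0.11289855]), 'tvec': array([  19.66694774,  527.1888205 , 1067.08397546])}
{'time_s': 0.1, 'joints': array([62.70969639, 24.44591692,  4.23064784, 92.04845661, -1.95456616,
       63.64446322, -3.84330517]), 'dq': array([ 0.03416929, -0.07696327, -0.08870111,  0.02040274,  0.03571467,
        0.11906484, -0.11221796]), 'tau': array([ 8.76002217e-03, -9.51523805e+01,  3.77164766e+00, -4.64399636e+01,
        1.96828495e-02,  6.40292885e-03, -4.78947493e-05]), 'tcp_pos': array([ 216.55351336, -638.91946119,  226.58285946]), 'orientation': array([-1.79933377e+02,  3.61840453e-03,  1.87244039e+01]), 'ft_force': array([-0.28836691, -0.50100555,  0.24335582]), 'ft_torque': array([ 0.01401548, -0.02153654, -0.0265032 ]), 'opening': 0.9980223491204645}
```

View pics/scene0.png

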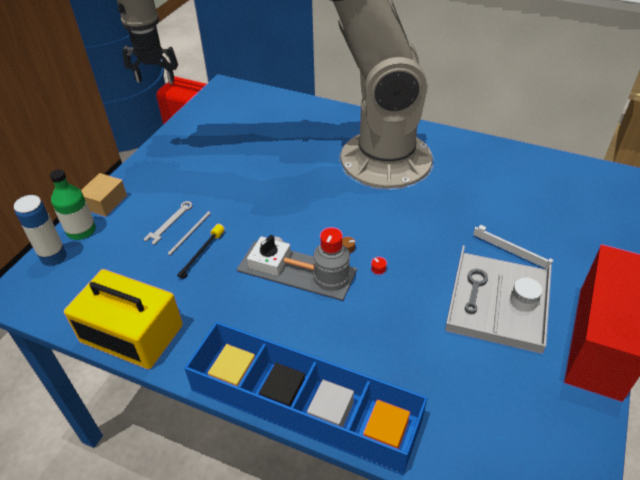

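View pics/top0.png

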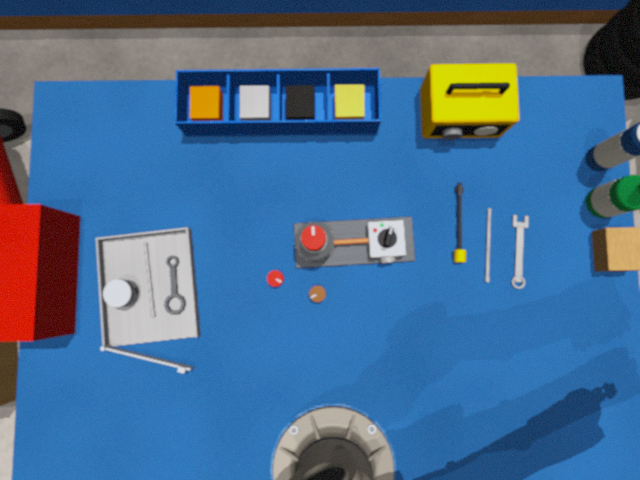

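The extractor sits mid-table, with the red cap at top (313,237) and the selector at top (388,238). The small red and brown caps at (275,279) and (317,294) are decoys. Zooming in.

```bash
cat > h.py <<'E'
import numpy as np, cv2
from rig import arm, eyes, order
P={n:eyes.camera_params(n) for n in("scene","top")}
def ray(n,uv):
    p=P[n];R=cv2.Rodrigues(p["rvec"])[0];t=np.asarray(p["tvec"]).ravel()
    d=R.T@np.linalg.inv(p["camera_matrix"])@np.array([uv[0],uv[1],1.]);return -R.T@t,d
def at(n,uv,z):
    c,d=ray(n,uv);return c+d*(z-c[2])/d[2]
def proj(n,X):
    p=P[n];return cv2.projectPoints(np.array([X],float),p["rvec"],np.asarray(p["tvec"],float),p["camera_matrix"],None)[0].ravel()
def crop(n,x,y,w,h,k,name):
    im=eyes.snapshot(n)[y:y+h,x:x+w,::-1]
    cv2.imwrite("pics/"+name,cv2.resize(im,None,fx=k,fy=k,interpolation=cv2.INTER_CUBIC))
def obs():
    o=arm.get_obs();print(round(o["time_s"],2),o["tcp_pos"].round(1),o["orientation"].round(2),o["ft_force"].round(1),o["ft_torque"].round(2),round(o["opening"],3),o["joints"].round(1));return o
E
python3 - <<'E'
from h import *
crop("top",285,205,140,75,5.7,"t1.png"); crop("scene",230,215,140,90,5.7,"s1.png")
im=eyes.snapshot("top");hsv=cv2.cvtColor(im,cv2.COLOR_RGB2HSV)
x0,y0,x1,y1=285,205,425,280
H=hsv[...,0].astype(int);S=hsv[...,1];V=hsv[...,2]
for nm,m in {"red":((H<6)|(H>174))&(S>150)&(V>80),"green":(H>45)&(H<85)&(S>100)&(V>50)}.items():
    mm=np.zeros(m.shape,np.uint8);mm[y0:y1,x0:x1]=m[y0:y1,x0:x1]
    n,l,st,c=cv2.connectedComponentsWithStats(mm)
    for i in range(1,n): print(nm,st[i],c[i])
E
```

```text
red [302 226  23  25 404] [313.00990099 238.54455446]
red [375 230   1   1   1] [375. 230.]
green [381 224   2   2   4] [381.5 224.5]
```

View pics/t1.png

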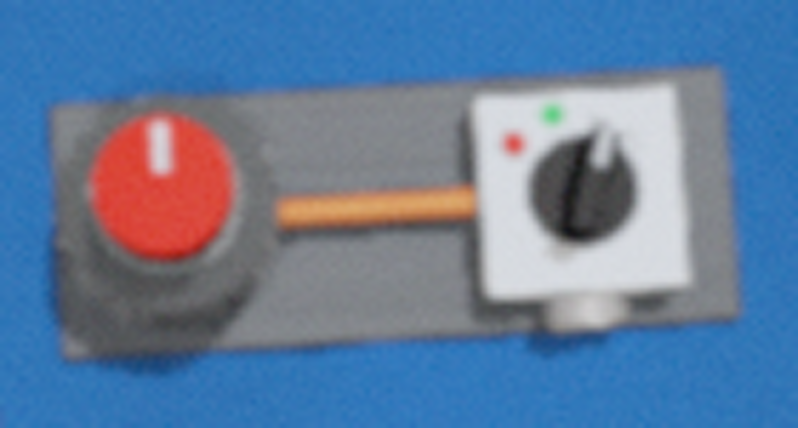

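View pics/s1.png

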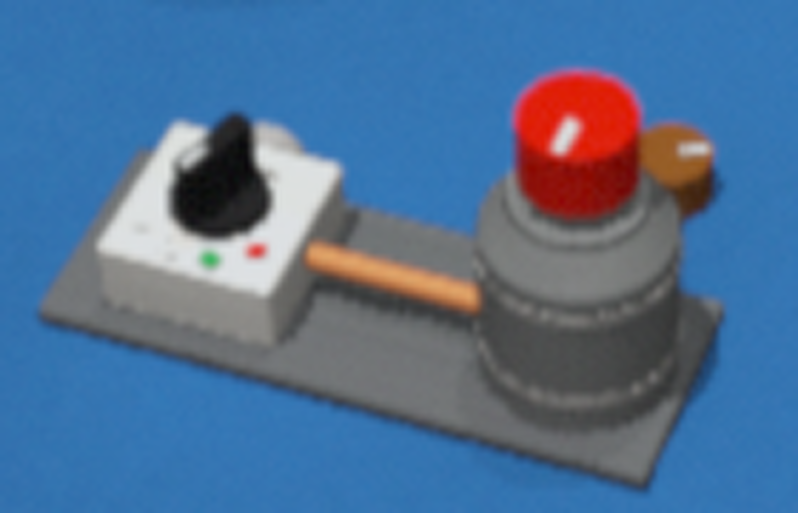

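```bash
python3 - <<'E'
from h import *
k=5.7
tp=lambda X,Y:((X+.5)/k-.5+285,(Y+.5)/k-.5+205)
sc=lambda X,Y:((X+.5)/k-.5+230,(Y+.5)/k-.5+215)
cap=at("top",tp(161,185),161);print("cap top",cap,"scene",at("scene",sc(577,117),161))
C=np.array([at("top",tp(*p),48) for p in[(472,97),(676,85),(692,290),(487,300)]]);b=C.mean(0)
print("block",b,[np.linalg.norm(C[i]-C[i-1]) for i in range(4)])
B=np.array([at("top",tp(*p),10) for p in[(50,105),(722,68),(740,318),(64,358)]])
print("plate",B,B.mean(0))
d=B[1]-B[0]+B[2]-B[3];print("yaw plate",np.degrees(np.arctan2(d[0],-d[1])))
d=cap-b;print("yaw cap-block",np.degrees(np.arctan2(-d[0],d[1])),np.hypot(*d[:2]))
d=C[1]-C[0]+C[2]-C[3];print("yaw block",np.degrees(np.arctan2(d[0],-d[1])))
g=at("top",tp(552,114),48);r=at("top",tp(513,143),48)
gs=at("scene",sc(209,260),48);rs=at("scene",sc(257,251),48)
for n,p in(("g",g),("r",r),("gs",gs),("rs",rs)): print(n,p,np.hypot(*(p-b)[:2]),np.degrees(np.arctan2(*(p-b)[1::-1])))
t=at("top",tp(604,130),88.5);t0=at("top",tp(602,165),88.5);bb=at("top",tp(572,235),88.5)
print("bar",t,t0,bb, np.degrees(np.arctan2(*(t0-b)[1::-1])))
print("bar scene top", at("scene",sc(236,118),88.5))
E
```

```text
cap top [521.13407513  38.34047309 161.        ] scene [523.33432946  36.40109267 161.        ]
block [ 528.50547394 -131.98887925   48.        ] [np.float64(84.16846410160682), np.float64(84.51897355447224), np.float64(85.0519886729665), np.float64(84.19006129920162)]
plate [[ 572.99127579   89.2176749    10.        ]
 [ 585.49560184 -198.68647623   10.        ]
 [ 478.25892353 -202.92959738   10.        ]
 [ 464.78852897   83.83959198   10.        ]] [525.38358253 -57.13970168  10.        ]
yaw plate 2.587956545064689
yaw cap-block 2.478061789866434 170.488784939276
yaw block 2.4014375982198515
g [ 561.28100337 -120.56206113   48.        ] 34.71033710282855 19.22053212379201
r [ 549.41222379 -104.17943941   48.        ] 34.79162447104175 53.06466406750409
gs [ 562.21115883 -123.14568188   48.        ] 34.846453678120966 14.701075873018228
rs [ 549.29141805 -106.11743811   48.        ] 33.18715021161802 51.22048986558536
bar [ 549.05834813 -135.91033425   88.5       ] [ 535.08177796 -134.74027352   88.5       ] [ 507.36987487 -122.13286605   88.5       ] -22.703460536765004
bar scene top [ 513.96183082 -130.79515792   88.5       ]
```

```bash
python3 -m crank '0.30 -0.25 0 0 0;0.30 -0.25 0 0 0;0.30 -0.25 0 0 0;0.30 -0.25 0 0 0;0.30 -0.25 0 0 0'; python3 -m crank '0.30 -0.25 0 0 0;0.30 -0.25 0 0 0;0.30 -0.25 0 0 0;0.30 -0.25 0 0 0;0.30 -0.25 0 0 0'; python3 -m crank '0.30 -0.25 0 0 0;0.30 -0.25 0 0 0;0.30 -0.25 0 0 0;0 0 0 0.5 0;0 0 0 1 0';python3 -m crank '0 0 0 1 0;0 0 0 1 0;0 0 0 1 0;0 0 0 1 0;0 0 0 0.5 0'
cat >> h.py <<'E'
def delta(x,y,z,yaw):
    o=obs();p=o["tcp_pos"];s=np.radians(o["orientation"][2]);d=np.array([x,y,z])-p
    X=np.array([np.cos(s),np.sin(s)]);Y=np.array([np.sin(s),-np.cos(s)])
    print("tool shift/100mm",round(X@d[:2]/100,3),round(Y@d[:2]/100,3),round(-d[2]/100,3),"turn/0.1rad",round(-((np.radians(yaw)-s+np.pi)%(2*np.pi)-np.pi)/.1,2))
E
python3 -c "
from h import *
delta(528.7,-132.3,180,-17)"
```

```text
time_s: 0.67
tcp_pos: [319.1, -471.0, 227.2]
orientation: [180.0, 0.0, 18.7]
ft_force: [1.4, -0.1, 0.9]
opening: 1.001
time_s: 1.08
tcp_pos: [421.1, -304.5, 227.4]
orientation: [180.0, -0.0, 18.7]
ft_force: [0.7, -0.8, -0.0]
opening: 1.002
time_s: 1.5
tcp_pos: [482.9, -203.9, 227.2]
orientation: [-180.0, -0.0, 10.3]
ft_force: [-0.5, -0.7, -0.1]
opening: 0.998
time_s: 1.92
tcp_pos: [481.7, -206.2, 227.2]
orientation: [-180.0, -0.0, -16.0]
ft_force: [0.1, -0.4, 0.0]
opening: 0.998
1.92 [ 481.7 -206.2  227.2] [-180.   -0.  -16.] [ 0.1 -0.4  0. ] [ 0.05  0.05 -0.02] 0.998 [ 23.   10.7  -7.7 110.8   1.7  58.6 -91.5]
tool shift/100mm 0.248 -0.84 0.472 turn/0.1rad 0.17
```

```bash
python3 -m crank '0.09 -0.28 0 0 0;0.09 -0.28 0 0.17 0;0.07 -0.28 0 0 0;0 0 0.3 0 0;0 0 0.17 0 0'
python3 -c "
from h import *
delta(528.7,-132.3,76,-17)
crop('top',285,205,140,75,5.7,'t2.png'); crop('scene',230,195,140,100,5.7,'s2.png')"
```

```text
time_s: 2.33
tcp_pos: [529.5, -130.4, 179.0]
orientation: [-180.0, -0.0, -16.5]
ft_force: [-0.6, -0.4, -0.4]
opening: 1.005
2.33 [ 529.5 -130.4  179. ] [-1.7996e+02 -2.0000e-02 -1.6460e+01] [-0.6 -0.4 -0.4] [ 0.02  0.06 -0.05] 1.005 [  16.1   15.8  -10.6  111.     3.5   53.5 -102.7]
tool shift/100mm -0.002 0.02 1.03 turn/0.1rad 0.09
```

View pics/s2.png

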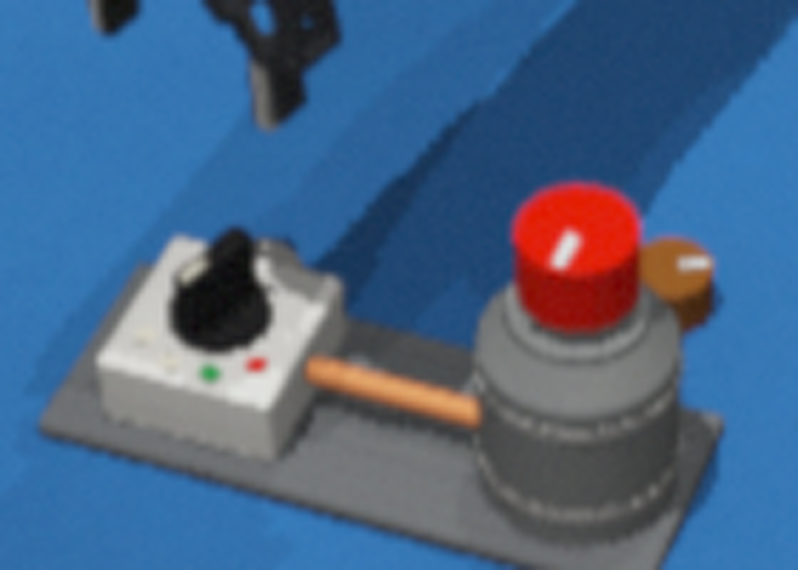

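Gripper is over the knob, fingers either side. Descending and closing.

```bash
python3 -m crank '0 0.02 0.3 0 0;0 0 0.3 0 0;0 0 0.25 0 0;0 0 0.15 0 0;0 0 0.03 0 0'; python3 -m crank '0 0 0 0 0.7;0 0 0 0 1;0 0 0 0 1;0 0 0 0 1;0 0 0 0 1'; python3 -m crank '0 0 0 0 1;0 0 0 0 1;0 0 0 0 1;0 0 0 0 1'
python3 -c "
from h import *
delta(528.7,-132.3,76,-17)"
```

```text
time_s: 2.85
tcp_pos: [527.3, -134.5, 75.8]
orientation: [180.0, 0.2, -16.7]
ft_force: [0.7, -0.4, 0.1]
opening: 1.003
time_s: 3.27
tcp_pos: [528.9, -134.4, 78.3]
orientation: [-180.0, -0.1, -16.6]
ft_force: [-0.5, 0.0, 0.2]
opening: 0.303
time_s: 3.6
tcp_pos: [529.5, -132.4, 78.3]
orientation: [-179.9, -0.1, -16.5]
ft_force: [0.7, 10.5, 12.5]
opening: 0.115
3.6 [ 529.5 -132.4   78.3] [-1.7989e+02 -9.0000e-02 -1.6530e+01] [ 0.7 10.5 12.5] [ 2.4  -0.    0.07] 0.115 [  15.5   23.4   -9.9  115.4    5.8   41.6 -104.5]
tool shift/100mm -0.008 0.001 0.023 turn/0.1rad 0.08
```

```bash
python3 -m crank '0 -0.02 0 0 1;0 0 0 -0.6 1;0 0 0 -0.6 1;0 0 0 -0.6 1;0 0 0 -0.6 1'; python3 -m crank '0 0 0 -0.6 1;0 0 0 -0.6 1;0 0 0 -0.6 1;0 0 0 -0.6 1;0 0 0 -0.6 1';python3 -m crank '0 0 0 -0.6 1;0 0 0 0 1;0 0 0 0 1'
python3 -c "
from h import *
delta(528.7,-132.3,76,18)"
```

```text
time_s: 4.02
tcp_pos: [529.6, -132.4, 78.3]
orientation: [180.0, -0.1, -2.7]
ft_force: [-2.1, 1.2, 13.6]
opening: 0.112
time_s: 4.43
tcp_pos: [529.6, -132.8, 78.3]
orientation: [179.9, -0.1, 14.5]
ft_force: [-3.0, -2.0, 11.0]
opening: 0.111
time_s: 4.68
tcp_pos: [529.6, -132.8, 78.3]
orientation: [179.9, -0.1, 17.8]
ft_force: [-0.2, -1.7, 12.6]
opening: 0.113
4.68 [ 529.6 -132.8   78.3] [ 1.7993e+02 -8.0000e-02  1.7760e+01] [-0.2 -1.7 12.6] [-0.29  0.23  0.14] 0.113 [ 21.9  24.1 -17.8 115.   10.7  42.4 -74.6]
tool shift/100mm -0.007 -0.008 0.023 turn/0.1rad -0.04
```

```bash
python3 -m crank '0 0 0 0 0.5;0 0 0 0 0;0 0 0 0 0;0 0 0 0 0;0 0 0 0 0'; python3 -m crank '0 0 -0.2 0 0;0 0 -0.35 0 0;0 0 -0.4 0 0;0 0 -0.4 0 0;0 0 -0.2 0 0'
python3 -c "
from h import *
delta(522,37.5,230,-10)
crop('top',285,205,140,75,5.7,'t3.png'); crop('scene',230,195,140,100,5.7,'s3.png')"
```

```text
time_s: 5.1
tcp_pos: [528.8, -132.3, 77.2]
orientation: [-180.0, 0.0, 17.7]
ft_force: [-0.6, -0.5, -0.4]
opening: 0.817
time_s: 5.52
tcp_pos: [530.1, -132.4, 236.9]
orientation: [179.9, -0.2, 17.8]
ft_force: [1.0, 0.9, 0.8]
opening: 1.0
5.52 [ 530.1 -132.4  236.9] [179.88  -0.23  17.76] [1.  0.9 0.8] [ 0.01 -0.1   0.01] 1.0 [ 24.3  12.9 -19.8 107.1   5.   60.5 -69.7]
tool shift/100mm 0.441 -1.643 0.069 turn/0.1rad 4.84
```

View pics/s3.png

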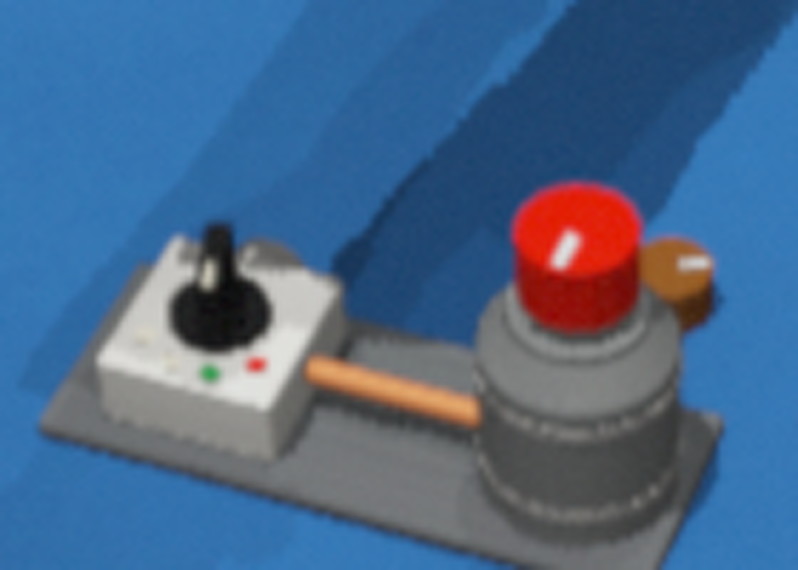

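View pics/t3.png

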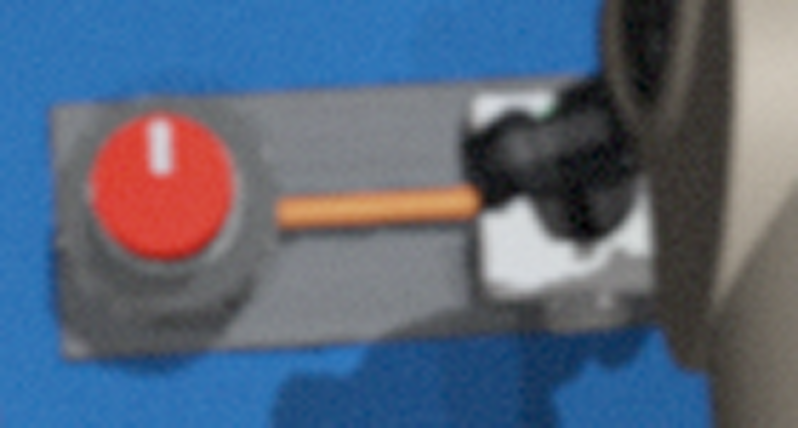

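```bash
python3 -m crank '0.088 -0.328 0 0 0;0.088 -0.328 0 0 0;0.088 -0.328 0 0 0;0.088 -0.328 0 0 0;0.088 -0.328 0 0 0'; python3 -m crank '0 0 0 1 0;0 0 0 1 0;0 0 0 1 0;0 0 0 1 0;0 0 0 0.85 0'
python3 -c "
from h import *
delta(522,37.5,147,-10)
crop('top',285,205,140,75,5.7,'t4.png'); crop('scene',230,195,140,100,5.7,'s4.png')"
```

```text
time_s: 6.03
tcp_pos: [520.1, 38.7, 231.7]
orientation: [-180.0, 0.0, 17.7]
ft_force: [2.0, -0.5, -0.7]
opening: 0.996
time_s: 6.45
tcp_pos: [520.4, 37.3, 231.5]
orientation: [180.0, 0.1, -10.3]
ft_force: [-0.0, -0.9, -0.1]
opening: 1.001
6.45 [520.4  37.3 231.5] [ 1.7999e+02  6.0000e-02 -1.0330e+01] [-0.  -0.9 -0.1] [0.01 0.01 0.02] 1.001 [   8.7   11.3  -22.5  110.1    5.    59.6 -116.2]
tool shift/100mm 0.015 -0.005 0.845 turn/0.1rad -0.06
```

View pics/t4.png

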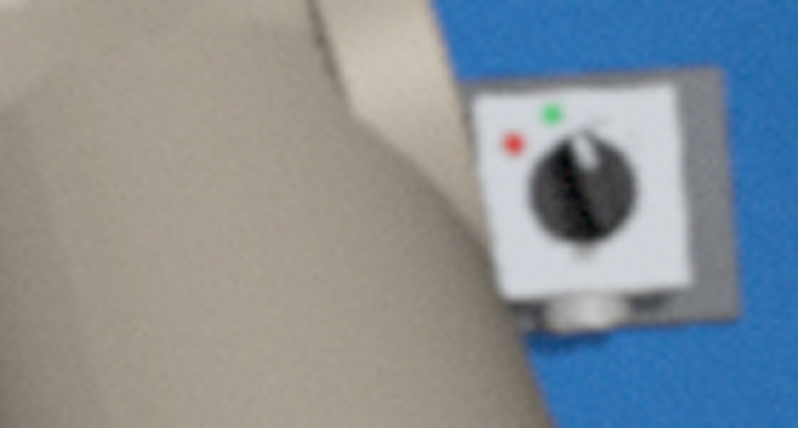

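View pics/s4.png

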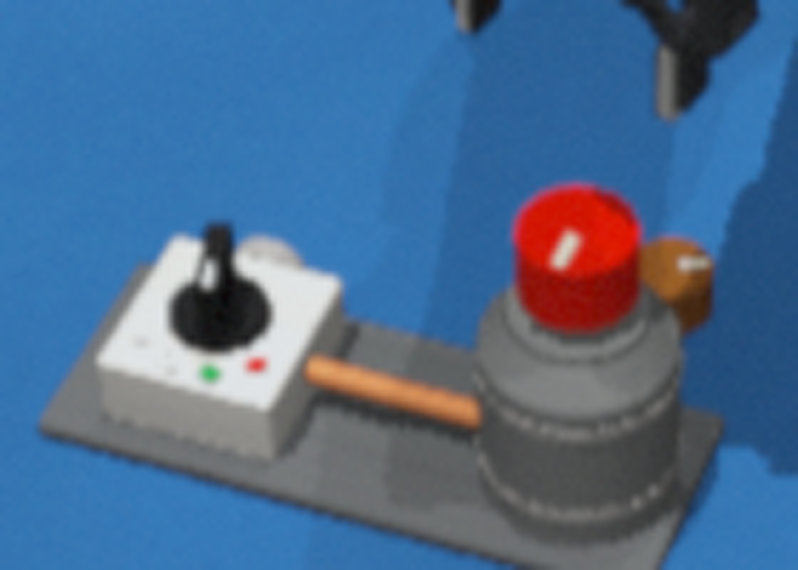

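```bash
python3 - <<'E'
from h import *
k=8
for n,(x,y,w,h) in {"top":(362,212,50,50),"scene":(244,225,50,50)}.items():
    im=eyes.snapshot(n)[y:y+h,x:x+w,::-1]; I=cv2.resize(im,None,fx=k*1.0,fy=k*1.0,interpolation=cv2.INTER_CUBIC)
    J=I.copy(); b=np.array([528.7,-132.0])
    for a,c in((17.9,(0,255,0)),(-16.5,(255,0,255)),(52,(0,0,255))):
        u=np.array([np.cos(np.radians(a)),np.sin(np.radians(a))]);v=np.array([-u[1],u[0]])
        q=[np.append(b+u*s*21+v*t*6,88.5) for s,t in((1,1),(1,-1),(-1,-1),(-1,1))]
        pts=np.array([((proj(n,p)-[x,y])+.5)*k-.5 for p in q]).round().astype(int)
        cv2.polylines(J,[pts],True,c,1); cv2.circle(J,tuple(((pts[0]+pts[1])//2).tolist()),5,c,1)
    cv2.imwrite(f"pics/z_{n}.png",np.hstack([I,J]))
E
```

```text
(no output)
```

View pics/z_top.png

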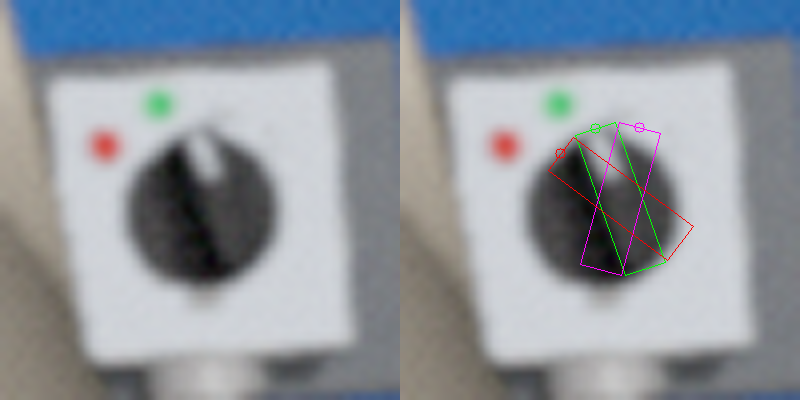

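View pics/z_scene.png

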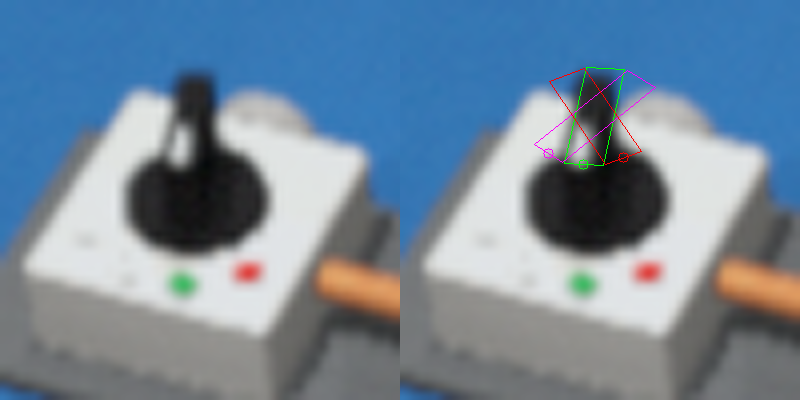

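Both views agree with the bar at green (vent). Now the cap.

```bash
python3 -m crank '0.015 -0.005 0.3 0 0;0 0 0.3 0 0;0 0 0.2 0 0;0 0 0.06 0 0;0 0 0 0 0'; python3 -m crank '0 0 0 0 0.3;0 0 0 0 0.5;0 0 0 0 0.5;0 0 0 0 1;0 0 0 0 1'; python3 -m crank '0 0 0 0 1;0 0 0 0 1;0 0 0 0 1'
python3 -c "
from h import *
delta(522,37.5,139,-10)
crop('scene',270,175,140,100,5.7,'s5.png')"
```

```text
time_s: 7.07
tcp_pos: [521.4, 37.3, 144.9]
orientation: [180.0, 0.2, -9.9]
ft_force: [-0.1, 0.7, 0.0]
opening: 0.998
time_s: 7.48
tcp_pos: [523.1, 37.5, 147.3]
orientation: [-180.0, -0.1, -10.0]
ft_force: [0.1, -0.1, 4.6]
opening: 0.572
time_s: 7.73
tcp_pos: [523.1, 37.5, 147.1]
orientation: [-180.0, -0.1, -10.0]
ft_force: [1.3, 0.3, 5.1]
opening: 0.573
7.73 [523.1  37.5 147.1] [-1.7997e+02 -1.0000e-01 -1.0040e+01] [1.3 0.3 5.1] [-0.06 -0.28 -0.03] 0.573 [   7.6   17.1  -21.9  114.7    8.3   49.6 -118.9]
tool shift/100mm -0.011 0.002 0.081 turn/0.1rad -0.01
```

View pics/s5.png

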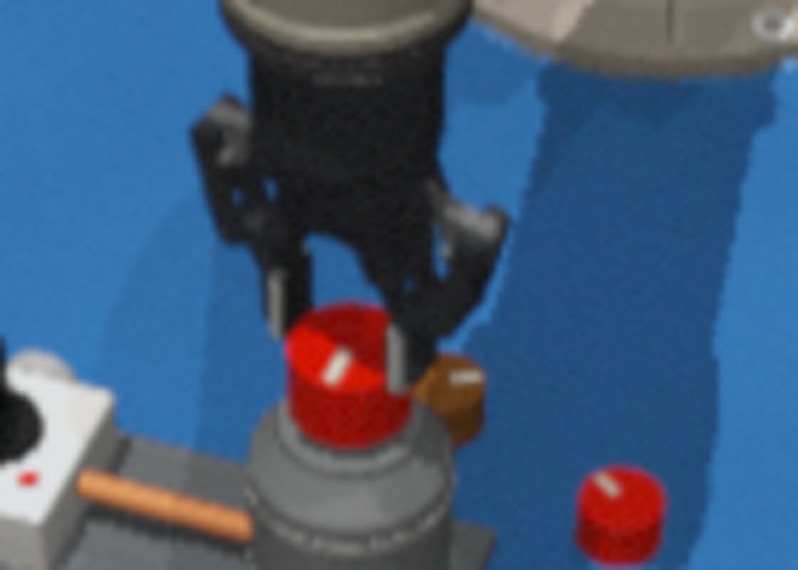

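```bash
python3 -m crank '0 0 0.03 0 1;0 0 0.03 0 1;0 0 0 0 1;0 0 0 0 1'
python3 -c "
from h import *
delta(522,37.5,139,-10)"
```

```text
time_s: 8.12
tcp_pos: [523.2, 37.5, 141.2]
orientation: [-180.0, -0.1, -10.0]
ft_force: [-1.0, 0.2, 11.0]
opening: 0.576
8.12 [523.2  37.5 141.2] [-1.7998e+02 -1.1000e-01 -1.0050e+01] [-1.   0.2 11. ] [-0.23  0.09  0.  ] 0.576 [   7.4   17.6  -21.8  115.     8.6   48.9 -119.2]
tool shift/100mm -0.012 0.002 0.022 turn/0.1rad -0.01
```

```bash
python3 -m crank '0 0 0 -0.4 1;0 0 0 -0.7 1;0 0 0 -0.7 1;0 0 0 -0.7 1;0 0 0 -0.7 1'
python3 -c "
from h import *
delta(522,37.5,139,50)"; python3 -m crank '0 0 0 -0.7 1;0 0 0 -0.7 1;0 0 0 -0.7 1;0 0 0 -0.7 1;0 0 0 -0.7 1'; python3 -m crank '0 0 0 -0.7 1;0 0 0 -0.7 1;0 0 0 -0.7 1;0 0 0 -0.7 1;0 0 0 -0.7 1';python3 -m crank '0 0 0 0 1;0 0 0 0 1'
python3 -c "
from h import *
delta(522,37.5,139,50)
crop('scene',270,175,140,100,5.7,'s6.png')"
```

```text
time_s: 8.53
tcp_pos: [523.3, 37.7, 141.3]
orientation: [180.0, -0.1, 8.5]
ft_force: [-0.1, -0.2, 9.1]
opening: 0.578
8.53 [523.3  37.7 141.3] [ 1.7999e+02 -1.2000e-01  8.5000e+00] [-0.1 -0.2  9.1] [ 0.01 -0.01  0.03] 0.578 [  10.3   18.   -25.3  114.8   10.1   49.2 -102. ]
tool shift/100mm -0.013 -0.0 0.023 turn/0.1rad -7.24
time_s: 8.95
tcp_pos: [523.2, 37.6, 141.3]
orientation: [179.9, -0.1, 28.5]
ft_force: [-0.5, 0.2, 10.3]
opening: 0.574
time_s: 9.37
tcp_pos: [523.3, 37.7, 141.3]
orientation: [179.9, -0.1, 48.6]
ft_force: [0.1, -0.4, 10.3]
opening: 0.575
time_s: 9.53
tcp_pos: [523.2, 37.6, 141.3]
orientation: [179.9, -0.1, 48.4]
ft_force: [0.2, -0.1, 9.3]
opening: 0.577
9.53 [523.2  37.6 141.3] [ 1.7992e+02 -9.0000e-02  4.8430e+01] [ 0.2 -0.1  9.3] [0.12 0.04 0.07] 0.577 [ 16.7  19.2 -33.  114.4  13.5  50.  -65.1]
tool shift/100mm -0.009 -0.008 0.023 turn/0.1rad -0.27
```

View pics/s6.png

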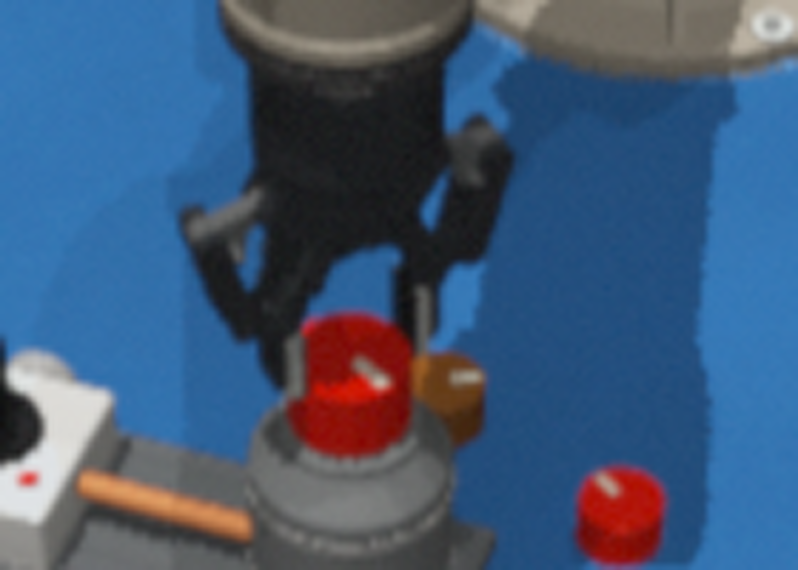

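```bash
python3 -m crank '0 0 -0.06 0 1;0 0 -0.06 0 1;0 0 -0.06 0 1;0 0 0 0 1'; python3 -m crank '0 0 -0.1 0 1;0 0 -0.1 0 1;0 0 -0.1 0 1;0 0 -0.1 0 1;0 0 -0.1 0 1';python3 -m crank '0 0 0 0 1;0 0 0 0 1;0 0 0 0 1'
python3 -c "
from h import *
delta(523.2,37.6,209,48.4)
crop('scene',240,155,140,105,5.7,'s7.png')
import cv2;cv2.imwrite('pics/t7.png',eyes.snapshot('top')[:,:,::-1])"
```

```text
time_s: 9.92
tcp_pos: [522.7, 37.5, 159.4]
orientation: [179.9, -0.0, 48.4]
ft_force: [0.4, -0.9, -1.4]
opening: 0.574
time_s: 10.33
tcp_pos: [522.4, 37.5, 209.5]
orientation: [180.0, -0.0, 48.4]
ft_force: [-0.1, -0.6, -0.7]
opening: 0.568
time_s: 10.58
tcp_pos: [522.2, 37.3, 208.0]
orientation: [-180.0, 0.0, 48.4]
ft_force: [0.8, 0.3, -0.5]
opening: 0.577
10.58 [522.2  37.3 208. ] [-1.800e+02  1.000e-02  4.839e+01] [ 0.8  0.3 -0.5] [0.02 0.01 0.03] 0.577 [ 18.6  14.4 -34.3 110.8   9.5  57.6 -61.6]
tool shift/100mm 0.009 0.006 -0.01 turn/0.1rad -0.0
```

View pics/s7.png

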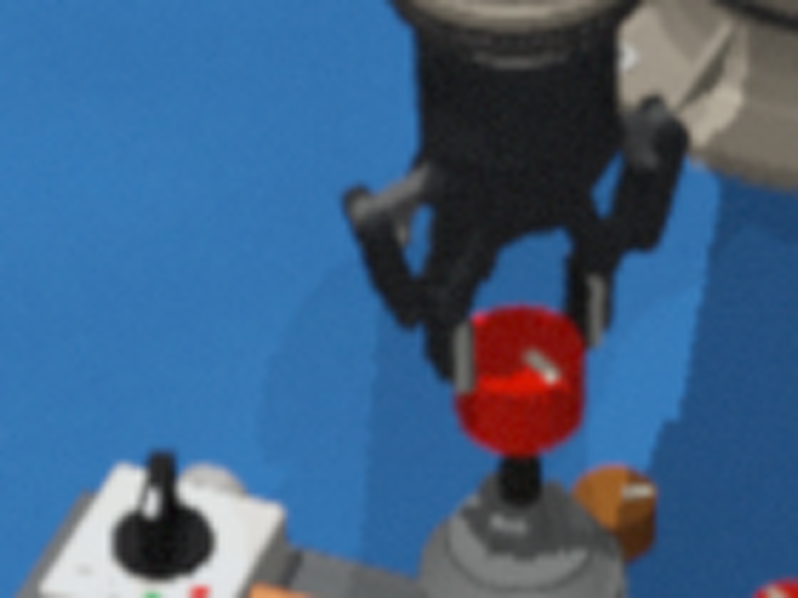

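View pics/t7.png

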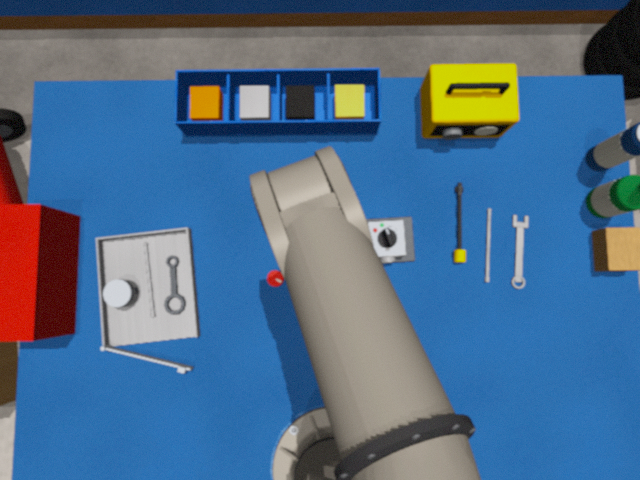

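```bash
python3 -m crank '0 0 0 0 1;0 0 0 0 1'; python3 - <<'E'
from h import *
im=eyes.snapshot("scene");hsv=cv2.cvtColor(im,cv2.COLOR_RGB2HSV)
m=(((hsv[...,0]<6)|(hsv[...,0]>174))&(hsv[...,1]>150)).astype(np.uint8)
n,l,st,c=cv2.connectedComponentsWithStats(m[150:245,300:360]);i=1+np.argmax(st[1:,4]);print(st[i][:4]+[300,150,0,0])
# front-bottom edge of cap: lowest red row for underside z
for z in(177,183,188,193):
    v=[proj("scene",[522.3+26*np.cos(a),37.5+26*np.sin(a),z]) for a in np.linspace(0,6.28,60)]
    print(z,"bottom row",max(p[1] for p in v).round(1))
obs()
order.hand_in()
E
```

```text
time_s: 10.85
tcp_pos: [522.2, 37.5, 207.9]
orientation: [-180.0, 0.0, 48.4]
ft_force: [0.3, -0.3, -0.5]
opening: 0.577
[321 209  22  27]
177 bottom row 238.0
183 bottom row 236.1
188 bottom row 234.5
193 bottom row 233.0
10.9 [522.2  37.5 207.9] [-1.7997e+02  2.0000e-02  4.8410e+01] [ 0.2 -1.1 -0.1] [ 0.04 -0.02 -0.01] 0.57 [ 18.6  14.4 -34.3 110.8   9.5  57.6 -61.6]
the job is handed in; nothing more can be done
```

The job is done and handed in at 10.9 s: the selector is at vent, and the cap is off and held above the neck.

- **Selector:** I turned it from the second white dot to the green vent mark and let go. Both camera views, checked before I touched the cap, showed the bar pointing at green. A later top view showed it unchanged.
- **Cap:** I gripped it, pushed it down about 6 mm (9–11 N), turned it about 58° (1.02 rad) counterclockwise and lifted it straight up.
- **Final pose:** The gripper was still closed on the cap (opening 0.57), level, over the neck axis to within my measurement (about 2 mm), with almost no wrist force. The arm readings put the cap's underside at about z = 188 mm, roughly 48 mm above the neck. The bottom edge seen in the camera image, near row 235, fits that.
- **Surroundings:** In the last top view the tray parts and tools looked unmoved. The arm hid the small brown cap from above, but the side view showed it in place.

No check disagreed or failed. I read "about 5 cm above the neck" as the gap from the cap's underside to the neck top.

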